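Find the perished rubber foot with a sprung-pin gauge

TASK

One of the three look-alike rubber machine feet has gone soft: lift the blue sprung-pin hardness gauge out of its stand, press its pin straight down into the middle of one foot after another, gently, to about 7 newtons and never over 10, and see how far the pin sinks. When you have held the pin pressed in the soft foot at that force for a second, and so made sure of it, hang the gauge back upright in its stand, then set the soft foot upright in the red tray. Leave the two sound feet and everything else where they are, and never let the gauge fall over.

Things in the scene. Friction and masses are not known exactly. Their poses are not given: they have to be found in the camera images.
- gauge: hardness gauge, 0.2 kg, upright: steel barrel, 22 mm diameter, 45 mm long, tapered at its foot; above it a flange, 52 mm diameter, 6 mm thick; then the blue grip block, 34 x 34 mm, 51 to 103 mm above the origin, with a white dial on its -x face. Origin: middle of the barrel's lower end, z up. A 7 mm brass pin sticks out below; its free tip is 18 mm below the origin. Starts hanging in the stand
- gauge_grip (a point): the middle of the gauge's blue grip block, 79 mm above the gauge's origin (97 mm above the free pin tip); grasp here from above, fingers closing along the gauge's x or y, across 34 mm
- gauge_pin (a joint): how far the sprung pin is pushed up into the barrel, m: 0 free, at most 0.010; spring 2.5 N per mm (2.8 mm at 7 N)
- stand: fixed gauge stand: 76 mm square base and, on two posts, an aluminium top plate 72 x 72 mm with a round hole of 33 mm diameter in its middle, top 76 mm above the table. Origin under its centre, z up; the hole is straight above. With the gauge home its flange rests on the plate and its origin is 31 mm above the stand's
- foot_a: one of three look-alike rubber machine feet, one of them soft, in any of the three places. Loose, 50 mm across, 39 mm tall: steel base, black rubber rim (inner diameter 29 mm), grey sprung rubber core of 27 mm diameter in the middle of the top. Origin at the centre of its underside, z up. Grasp from above across the 50 mm
- foot_b: one of three look-alike rubber machine feet, one of them soft, in any of the three places. Loose, 50 mm across, 39 mm tall: steel base, black rubber rim (inner diameter 29 mm), grey sprung rubber core of 27 mm diameter in the middle of the top. Origin at the centre of its underside, z up. Grasp from above across the 50 mm
- foot_c: one of three look-alike rubber machine feet, one of them soft, in any of the three places. Loose, 50 mm across, 39 mm tall: steel base, black rubber rim (inner diameter 29 mm), grey sprung rubber core of 27 mm diameter in the middle of the top. Origin at the centre of its underside, z up. Grasp from above across the 50 mm
- foot_a_core (a joint): how far the rubber core of foot_a is pushed down below its free height now, m (0 free, at most 0.012); springs back when let go (the soft one sags 0.1 to 0.2 mm by its own weight, the sound ones less than 0.05). At 7 N a sound core sinks about 2 mm, the soft one about 10 mm (0.7 N per mm)
- foot_b_core (a joint): how far the rubber core of foot_b is pushed down below its free height now, m (0 free, at most 0.012); springs back when let go (the soft one sags 0.1 to 0.2 mm by its own weight, the sound ones less than 0.05). At 7 N a sound core sinks about 2 mm, the soft one about 10 mm (0.7 N per mm)
- foot_c_core (a joint): how far the rubber core of foot_c is pushed down below its free height now, m (0 free, at most 0.012); springs back when let go (the soft one sags 0.1 to 0.2 mm by its own weight, the sound ones less than 0.05). At 7 N a sound core sinks about 2 mm, the soft one about 10 mm (0.7 N per mm)
- tray: the fixed open red tray for the reject, 125 x 125 x 30 mm, walls 4 mm, floor 4 mm thick. Origin at the centre of its underside, z up
- tape_measure: bystander: yellow pocket tape, 33 x 94 x 63 mm, origin under its centre
- jar_screws: bystander: jar of screws with a brown lid, 60 mm diameter, 92 mm tall, origin under its centre
- pencil: bystander: flat red carpenter's pencil, 162 mm long, lying on the table
- offcut_cube: bystander: wooden offcut, 40 x 45 x 38 mm, origin under its centre
- offcut_wedge: bystander: small wooden offcut, 30 x 83 x 18 mm, origin under its centre

How it is judged:
On the way, in this order (a step that is already met when the one before it is completed fails the run):
1. the gauge's pin is held pressed in the soft foot: core sunk by more than 6 mm at 5 to 10 N (((value of joint foot_a_core above 0.006 m and contact force between gauge and foot_a between 5 and 10 N and contact force between the fingers and foot_a below 0.1 N) or (value of joint foot_b_core above 0.006 m and contact force between gauge and foot_b between 5 and 10 N and contact force between the fingers and foot_b below 0.1 N) or (value of joint foot_c_core above 0.006 m and contact force between gauge and foot_c between 5 and 10 N and contact force between the fingers and foot_c below 0.1 N))), for 0.5 s.
2. the gauge hangs upright in its stand again, released (horizontal distance between gauge and stand below 0.009 m and z of gauge in the frame of stand below 0.036 m and angle between gauge's own z axis and vertical below 0.08 rad and contact force between the fingers and gauge below 0.1 N and distance of each of foot_a, foot_b, foot_c from where it was at the start of the episode below 0.03 m), for 0.2 s.
At the end, for the whole second after the job is handed in: The soft foot stands upright, released and at rest, on the red tray's floor, within 40 mm of its centre along each tray axis; the gauge hangs upright and released in its stand (within 9 mm of the hole's centre, flange on the plate); the sound feet are within 30 mm of their starts (horizontal distance between gauge and stand below 0.009 m and z of gauge in the frame of stand below 0.036 m and angle between gauge's own z axis and vertical below 0.08 rad and contact force between the fingers and gauge below 0.1 N and ((value of joint foot_a_core above 0.0001 m and x of foot_a in the frame of tray between -0.04 and 0.04 m and y of foot_a in the frame of tray between -0.04 and 0.04 m and z of foot_a in the frame of tray between 0.001 and 0.008 m and angle between foot_a's own z axis and vertical below 0.1 rad and linear speed of foot_a below 0.02 m/s and contact force between the fingers and foot_a below 0.1 N and distance of each of foot_b, foot_c from where it was at the start of the episode below 0.03 m) or (value of joint foot_b_core above 0.0001 m and x of foot_b in the frame of tray between -0.04 and 0.04 m and y of foot_b in the frame of tray between -0.04 and 0.04 m and z of foot_b in the frame of tray between 0.001 and 0.008 m and angle between foot_b's own z axis and vertical below 0.1 rad and linear speed of foot_b below 0.02 m/s and contact force between the fingers and foot_b below 0.1 N and distance of each of foot_a, foot_c from where it was at the start of the episode below 0.03 m) or (value of joint foot_c_core above 0.0001 m and x of foot_c in the frame of tray between -0.04 and 0.04 m and y of foot_c in the frame of tray between -0.04 and 0.04 m and z of foot_c in the frame of tray between 0.001 and 0.008 m and angle between foot_c's own z axis and vertical below 0.1 rad and linear speed of foot_c below 0.02 m/s and contact force between the fingers and foot_c below 0.1 N and distance of each of foot_a, foot_b from where it was at the start of the episode below 0.03 m))); the robot touches nothing.
It fails at once if the gauge presses a foot with more than 10 N (contact force between gauge and foot_a above 10 N or contact force between gauge and foot_b above 10 N or contact force between gauge and foot_c above 10 N).
It fails at once if the gauge falls or is laid over (angle between gauge's own z axis and vertical above 0.8 rad).
It fails at once if a bystander is moved by more than 30 mm (distance of any of tape_measure, jar_screws, pencil, offcut_cube, offcut_wedge from where it was at the start of the episode above 0.03 m).
It also fails if it takes over 72 s, if anything falls off the work surface, if the arm or the gripper's body presses on something with over 40 N, if the wrist force passes 120 N, or if a joint passes its speed limit or range.

ROBOT

A 6-joint arm with a two-finger parallel gripper is mounted at the origin on a cart in front of the work surface, level with it; the furniture and walls round the work are solid. World frame = base frame: x ahead of the robot, y to its left, z up, the work surface at z = 0. Lengths are in m, angles in rad, forces in N, time in s.
With the tool pointing down it reaches from about 0.425 to 0.95 m from the base axis. Payload 14.7 kg.
Tool frame: the origin (TCP) lies midway between the tips of the shut fingers; the grasp point (between the pads) lies 19 mm behind it; z points along the fingers, y is the line along which they close (so a half turn about z gives the same grasp; the last joint's range is limited). The gripper opens to 85 mm and grips with 20 to 120 N. Pads are 22 mm wide; open, the fingers measure 114 mm over their backs; the gripper's body (76 mm by 85 mm) begins 54 mm behind the grasp point. The pads swing forward as they close: fully open they stand 13 mm farther back than shut.
Start: joints at [1.095, 0.48, 1.596, -0, 1.065, -0.047], TCP at [0.27, 0.591, 0.231] pointing down, gripper open.
Joint ranges: [-2.75, 2.75], [-0.82, 2.05], [0.23, 2.67], [-1.56, 4.7], [0.09, 2.69], [-2.92, 2.92]. Speed limits (rad/s): [1.89, 1.89, 2.39, 3.01, 3.01, 3.01].

INTERFACE

Orientations are given as a rotation vector (axis times angle).
In Python, from station import r, imaging, order gives the robot as it stands. The module is installed in compiled form; this text tells all that it offers.
- The arm moves only by the tool play_rows, never from a script. Its argument "steps" is a list of rows, each a list of 3 entries, a list of its own where there are three numbers: the opening, from -1 (shut) to 1 (fully open), so that 0 is half open, then the shift along the tool's x, y, z in m, then the turn about the tool's z in rad. In form: [[jaw, [dx, dy, dz], twist], ...]. A call has 1 to 8 rows; each row is the pose to reach, as a shift and turn from the pose commanded when the call began, along the tool's axes at that moment; what a row does not reach only later rows make up. A row lasts 1/12 s, in which the tool goes at most 41.7 mm and 7.16 degrees, less where a joint would pass 70% of its speed; a pose out of reach is approached as far as the arm can. A call with a gripper value outside its range is refused whole. The fingers move at their own pace and stop on an object; "newtons" is the grip in N (left out, the last holds). Time passes only in rows, so rows that repeat a pose let the fingers close. It gives the time, the measured TCP pose, the force, the opening and the grip force at its end, in the units of the state.
- r.state(): the state, without advancing time (a new reading comes with each control period).
- imaging.camera(name): name is "side" or "top"; returns (picture, depth): 480x640x3 uint8, red, green, blue; 480x640 float32, m along the optical axis (not along the pixel's ray), 0 where there is no reading.
- imaging.get_calibration(name): a dict with "intrinsics" (3x3 intrinsics, pixels), "rvec" (rotation vector, rad) and "tvec" (3), from world to camera coordinates, as OpenCV has them. Camera axes: x right, y down, z forward; pixel columns grow to the right and rows downward; lengths in m; the calibration is good to about 2 mm. A picture is of the moment at which its call begins. get_calibration takes no time and is no camera call.
- order.hand_in(): hands the job in; it is judged then, once.
The state is a dict: "time": time; "joints": joint angles; "qvel": joint speeds; "joint_efforts": joint torques, N m; "position": TCP position; "orientation": TCP orientation; "ft_force": force on the tool from outside, world axes, zero at the start; "torque": the same for the moment, N m; "finger_gap": finger opening in m; "grip_force": force on a finger pad.
Only numpy, scipy, OpenCV 4.12 (cv2) and the standard library are available. Lean on these libraries where they do the work, as an engineer would, in place of code of your own. Each camera call takes 0.05 s, during which the arm holds its last target. There are 200 camera calls.

## Working session

There is one attempt and no reset: what is moved stays moved. The work goes in short steps, Python scripts to look and compute and a tool call to move; the robot and the scene stay as the last step left them, time stands still between calls to the robot, and variables do not carry over. Pictures are saved under pics/ and viewed, at most 13 in all, crops included, and the job is handed in when it is done.

Besides the shell and the picture viewer there is one more tool, called as name(argument=value, ...) on one line, values as JSON. play_rows: Moves the arm, as the interface text tells. Its arguments: {"type":"object","properties":{"steps":{"type":"array"},"newtons":{"type":"number"}},"required":["steps"]}

```bash
mkdir -p pics
cat > h.py <<'E'
import numpy as np, cv2
from station import r, imaging, order
def cam(n):
    im,d=imaging.camera(n); c=imaging.get_calibration(n)
    K=np.array(c['intrinsics'],float).reshape(3,3); R=cv2.Rodrigues(np.array(c['rvec'],float))[0]; t=np.array(c['tvec'],float).ravel()
    return im,d,K,R,t
def cloud(d,K,R,t):
    v,u=np.mgrid[:480,:640]
    P=np.stack([(u-K[0,2])/K[0,0]*d,(v-K[1,2])/K[1,1]*d,d],-1)
    return (P-t)@R
def ray(u,v,z,K,R,t):
    o=-R.T@t; q=R.T@np.array([(u-K[0,2])/K[0,0],(v-K[1,2])/K[1,1],1]); return o+q*(z-o[2])/q[2]
def pix(p,K,R,t):
    q=K@(R@np.array(p)+t); return q[:2]/q[2]
E
python3 - <<'E'
from h import *
for n in('top','side'):
    im,d,K,R,t=cam(n); np.savez(f'{n}.npz',im=im,d=d,K=K,R=R,t=t)
    cv2.imwrite(f'pics/{n}0.png',im[:,:,::-1]); print(n,-R.T@t,R[2],K[0,0])
print(r.state())
E
```

```text
top [ 0.40136088 -0.23782563  1.23225641] [ 0.13546642  0.0159283  -0.99065389] 537.7178382730007
side [ 0.35386439 -0.95535263  0.4894497 ] [ 0.25922597  0.86016436 -0.43922564] 479.48864189643035
{'time': 0.1, 'joints': array([ 1.09537127e+00,  4.80751900e-01,  1.59681926e+00, -2.38937785e-05,
        1.06508643e+00, -4.66335533e-02]), 'qvel': array([-0.00146289, -0.00112542, -0.00129194,  0.00218128,  0.00036909,
        0.00046987]), 'joint_efforts': array([ 8.22992183e-05, -9.52252078e+01, -4.31042111e+01,  3.07630239e-05,
        5.25316180e-03,  1.18157604e-04]), 'position': array([0.27009072, 0.59082308, 0.23074461]), 'orientation': array([-6.68323946e-01, -3.06942095e+00,  1.62447233e-03]), 'ft_force': array([ 1.0175498 , -0.01599256, -0.78469503]), 'torque': array([ 0.01583269,  0.04954156, -0.02075748]), 'grip_force': 0.0, 'finger_gap': 0.08589457723440569}
```

View pics/top0.png

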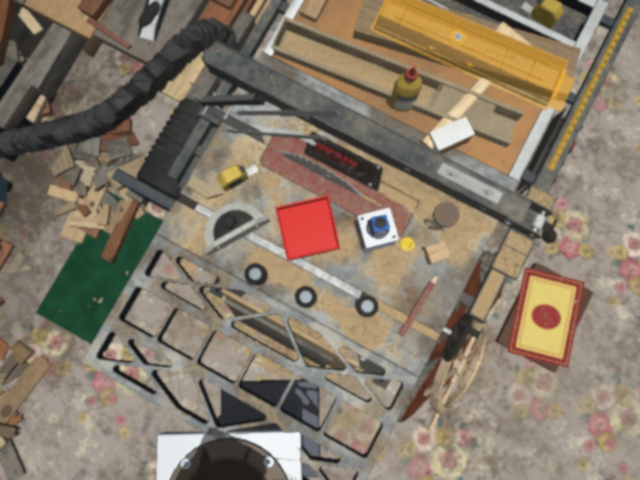

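View pics/side0.png

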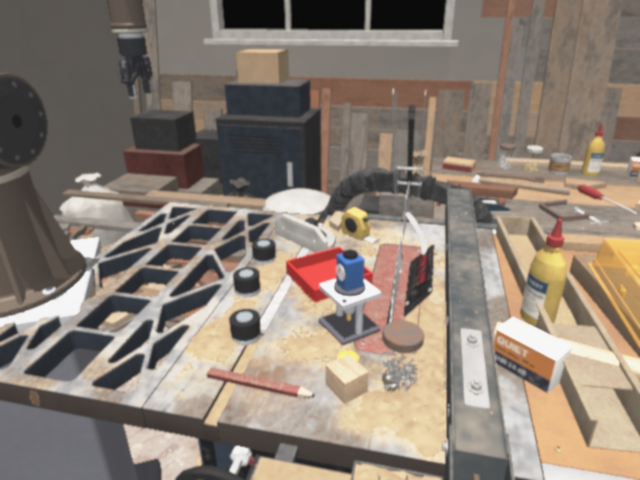

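The top picture shows the gauge in its stand at (378,228), the feet at (256,274), (306,297) and (367,306), and the tray at (308,228). The side picture shows the same feet at (263,250), (247,280) and (245,325), and the gauge at (349,272).

```bash
cat > m.py <<'E'
from h import *
z=np.load('top.npz'); im,d,K,R,t=[z[k] for k in('im','d','K','R','t')]
P=cloud(d,K,R,t)
hsv=cv2.cvtColor(im,cv2.COLOR_RGB2HSV)
def comp(mask,u,v,w,zz,nm):
    m=np.zeros((480,640),np.uint8); m[v-w:v+w,u-w:u+w]=mask[v-w:v+w,u-w:u+w].astype(np.uint8)
    n,l,s,c=cv2.connectedComponentsWithStats(m); k=1+np.argmax(s[1:,4]); m=(l==k).astype(np.uint8)
    cn=max(cv2.findContours(m,0,1)[0],key=cv2.contourArea)
    W=np.array([ray(a,b,zz,K,R,t)[:2] for a,b in cn[:,0]])
    rc=cv2.minAreaRect((W*1000).astype(np.float32))
    (cx,cy),rad=cv2.minEnclosingCircle((W*1000).astype(np.float32))
    print(nm,s[k],'rect',np.round(rc[0],1),np.round(rc[1],1),round(rc[2],1),'circ',round(cx,1),round(cy,1),round(rad,1),'medz',np.median(P[...,2][m>0]))
H,S,V=[hsv[...,i].astype(int) for i in range(3)]
for u,v in((256,274),(306,297),(367,306)):
    comp(V<75,u,v,18,.039,'foot')
comp((H>100)&(H<130)&(S>120),378,228,25,.134,'blue')
comp((V>170)&(S<60)|((H>100)&(H<130)&(S>80))|(V<90),378,228,26,.076,'plate')
comp(((H<8)|(H>172))&(S>180)&(V>120),308,228,45,.03,'tray')
comp((P[...,2]>.11)&(P[...,2]<.2),378,228,25,.134,'blueD')
comp((P[...,2]>.06),378,228,28,.076,'plateD')
z=np.load('side.npz'); im,d,K,R,t=[z[k] for k in('im','d','K','R','t')]
cv2.imwrite('pics/c.png',cv2.resize(np.hstack([im[200:350,220:400]]),None,fx=4,fy=4,interpolation=2)[:,:,::-1])
E
python3 m.py
python3 - <<'E'
import numpy as np,cv2
a=np.load('top.npz')['im'][195:325,235:435]
cv2.imwrite('pics/d.png',cv2.resize(a,None,fx=4,fy=4,interpolation=2)[:,:,::-1])
E
```

```text
foot [245 264  22  21 210] rect [497.2 -70.5] [47.1 44.6] 88.4 circ 496.1 -70.4 24.7 medz 0.03799169999449882
foot [296 287  20  20 159] rect [ 444.2 -180.7] [42.1 41.8] 88.5 circ 444.2 -180.7 22.4 medz 0.038356761475428845
foot [356 295  21  21 176] rect [ 421.8 -313.5] [44.  43.8] 87.9 circ 420.7 -313.4 24.0 medz 0.037838687866829826
blue [371 217  18  15 103] rect [ 586.6 -341.3] [29.6 31.7] 11.3 circ 585.7 -341.4 19.0 medz 0.133950931837361
plate [ 358  207   42   41 1046] rect [ 588.1 -343.9] [77.2 75.7] 12.5 circ 588.8 -344.7 51.5 medz 0.0777506676324409
tray [ 277  197   59   62 2136] rect [ 600.4 -188.4] [119.1 118.7] 11.6 circ 600.6 -187.9 81.0 medz 0.004722147110619094
blueD [371 215  19  20 309] rect [ 584.8 -342.4] [37.6 36.1] 10.9 circ 584.5 -342.8 23.6 medz 0.13485418309266023
plateD [ 358  208   41   40 1111] rect [ 587.3 -343.1] [73.8 72.5] 13.1 circ 587.6 -343.4 50.0 medz 0.078906684095184
```

View pics/d.png

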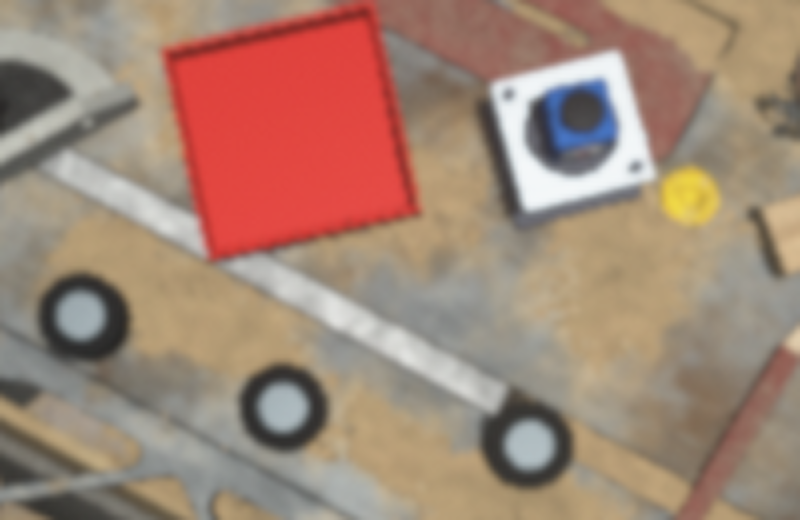

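The crop shows the plate with the gauge at (575,125), the block slightly less turned than the plate, and the three light cores at (80,316), (284,407) and (528,444).

```bash
cat > go.py <<'E'
from h import *
from scipy.spatial.transform import Rotation as Ro
def to(x,y,z,ang=None):
    s=r.state(); M=Ro.from_rotvec(s['orientation']).as_matrix(); p=s['position']
    a=np.degrees(np.arctan2(M[1,1],M[0,1]))
    dl=M.T@(np.array([x,y,z])-p)
    tw=0 if ang is None else -((ang-a+90)%180-90)   # tool z is down
    print('t',round(s['time'],2),'p',p.round(4),'yang',round(a,1),'d',dl.round(4),'twist rad',round(np.radians(tw),3),'tilt',np.degrees(np.arccos(-M[2,2])).round(2),'j',s['joints'].round(2)[[0,5]])
E
python3 - <<'E'
from h import *
for n,c in(('top',((256,274),(306,297),(367,306))),('side',((263,243),(247,272),(245,316)))):
    z=np.load(n+'.npz'); im,d,K,R,t=[z[k] for k in('im','d','K','R','t')]
    hsv=cv2.cvtColor(im,cv2.COLOR_RGB2HSV); g=im.min(2)
    for u,v in c:
        w=9 if n=='top' else 11
        m=np.zeros((480,640),np.uint8); m[v-w:v+w,u-w:u+w]=(g>95)[v-w:v+w,u-w:u+w]
        nn,l,s,ce=cv2.connectedComponentsWithStats(m); k=l[v,u] or 1
        print(n,s[k],ce[k].round(1),ray(*ce[k],.039,K,R,t).round(4))
    if n=='side':
        H,S,V=[hsv[...,i].astype(int) for i in range(3)]
        m=((H>100)&(H<130)&(S>120)).astype(np.uint8); m[:, :320]=0; m[:,380:]=0; m[:240]=0;m[310:]=0
        v,u=np.nonzero(m); print('blue bbox',u.min(),u.max(),v.min(),v.max(), 'pred',pix((.586,-.343,.134),K,R,t),pix((.586,-.343,.110),K,R,t),pix((.586,-.343,.082),K,R,t))
import go; go.to(.55,.1,.23,11); go.to(.586,-.343,.2,11)
E
```

```text
top [249 268  12  12 120] [254.6 273.4] [ 0.4985 -0.0684  0.039 ]
top [299 291  13  12 127] [305.2 296.4] [ 0.4443 -0.1801  0.039 ]
top [361 300  13  13 140] [367.  305.9] [ 0.4198 -0.3155  0.039 ]
side [256 232  18  16 206] [265.1 239.1] [ 0.5062 -0.052   0.039 ]
side [236 261  22  18 310] [246.  268.2] [ 0.4478 -0.1625  0.039 ]
side [234 305  22  18 314] [243.9 312.7] [ 0.4214 -0.3052  0.039 ]
blue bbox 338 362 254 289 pred [348.94594995 256.67287847] [348.65817433 270.10291553] [348.33244857 285.30402566]
t 0.1 p [0.2701 0.5908 0.2307] yang 65.4 d [-0.4586 -0.33    0.0011] twist rad 0.95 tilt 0.06 j [ 1.1  -0.05]
t 0.1 p [0.2701 0.5908 0.2307] yang 65.4 d [-0.6756 -0.7179  0.0315] twist rad 0.95 tilt 0.06 j [ 1.1  -0.05]
```

play_rows(steps=[[1,[-0.459,-0.33,0],0.95],[1,[-0.459,-0.33,0],0.95],[1,[-0.459,-0.33,0],0.95],[1,[-0.459,-0.33,0],0.95],[1,[-0.459,-0.33,0],0.95],[1,[-0.459,-0.33,0],0.95],[1,[-0.459,-0.33,0],0.95],[1,[-0.459,-0.33,0],0.95]], newtons=40)

```text
time: 0.77
position: [0.4359, 0.2998, 0.2312]
orientation: [-2.007, -2.417, 0.0]
ft_force: [1.6, 1.3, 0.3]
finger_gap: 0.0854
grip_force: 0.0
```

```bash
python3 -c "
import go; go.to(.586,-.343,.2,11)"
```

```text
t 0.77 p [0.4359 0.2998 0.2312] yang 10.6 d [-0.6594  0.0293  0.0313] twist rad -0.007 tilt 0.01 j [0.55 0.36]
```

play_rows(steps=[[1,[-0.659,0.03,0],0],[1,[-0.659,0.03,0],0],[1,[-0.659,0.03,0],0],[1,[-0.659,0.03,0],0],[1,[-0.659,0.03,0],0],[1,[-0.659,0.03,0],0],[1,[-0.659,0.03,0],0],[1,[-0.659,0.03,0],0]])

```text
time: 1.43
position: [0.5138, -0.0244, 0.2313]
orientation: [-1.998, -2.424, 0.0]
ft_force: [1.6, 0.2, -0.2]
finger_gap: 0.0854
grip_force: 0.0
```

```bash
python3 -c "
import go; go.to(.586,-.343,.2,11)"
```

```text
t 1.43 p [ 0.5138 -0.0244  0.2313] yang 11.0 d [-0.3265  0.0101  0.0313] twist rad -0.0 tilt 0.01 j [-0.11 -0.3 ]
```

play_rows(steps=[[1,[-0.327,0.01,0.03],0],[1,[-0.327,0.01,0.03],0],[1,[-0.327,0.01,0.03],0],[1,[-0.327,0.01,0.03],0],[1,[-0.327,0.01,0.03],0],[1,[-0.327,0.01,0.03],0],[1,[-0.327,0.01,0.03],0],[1,[-0.327,0.01,0.03],0]])

```text
time: 2.1
position: [0.586, -0.344, 0.2006]
orientation: [-1.999, -2.423, 0.0]
ft_force: [0.7, 0.6, 0.5]
finger_gap: 0.0853
grip_force: 0.0
```

Run:
```python
from h import *
import go; go.to(.586,-.343,.093,11)
im,d,K,R,t=cam('side'); cv2.imwrite('pics/e.png',cv2.resize(im[150:360,220:430],None,fx=2.8,fy=2.8,interpolation=2)[:,:,::-1])
```

```text
t 2.1 p [ 0.586  -0.344   0.2006] yang 11.0 d [0.001  0.0003 0.1076] twist rad -0.001 tilt 0.02 j [-0.58 -0.77]
```

View pics/e.png

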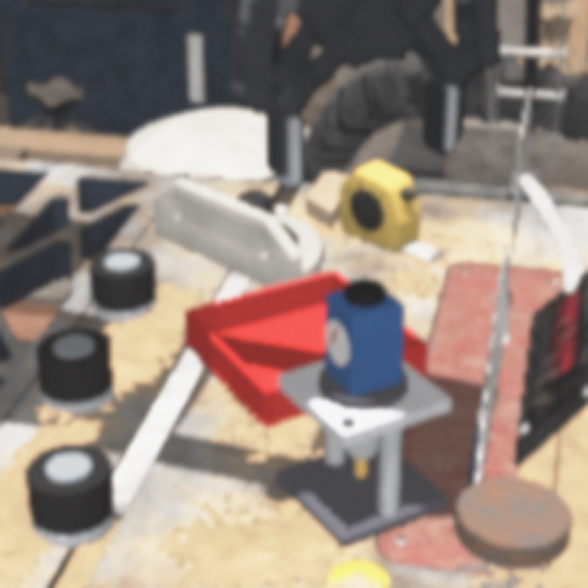

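The open fingers, at (290,145) and (450,120), straddle the blue block at (362,340). I'll descend and grip.

play_rows(steps=[[1,[0.001,0,0.03],0],[1,[0.001,0,0.06],0],[1,[0.001,0,0.085],0],[1,[0.001,0,0.1],0],[1,[0.001,0,0.107],0],[1,[0.001,0,0.107],0],[-0.5,[0.001,0,0.107],0],[-0.5,[0.001,0,0.107],0]], newtons=40)

```text
time: 2.82
position: [0.5867, -0.3408, 0.0956]
orientation: [1.997, 2.423, 0.0]
ft_force: [0.8, -0.1, 0.4]
finger_gap: 0.0636
grip_force: 0.0
```

play_rows(steps=[[-1,[0,0,0],0],[-1,[0,0,0],0],[-1,[0,0,0],0],[-1,[0,0,0],0],[-1,[0,0,0],0],[-1,[0,0,0],0],[-1,[0,0,0],0],[-1,[0,0,0],0]], newtons=40)

```text
time: 3.48
position: [0.5864, -0.3407, 0.0955]
orientation: [1.997, 2.423, 0.0]
ft_force: [-1.0, 0.9, 6.5]
finger_gap: 0.0339
grip_force: 39.4
```

Run:
```python
from h import *
import go; go.to(.586,-.343,.093,11); s=r.state(); print(s['finger_gap'],s['grip_force'],s['ft_force'],s['torque'])
```

```text
t 3.48 p [ 0.5864 -0.3407  0.0955] yang 11.0 d [-0.0022 -0.0009  0.0025] twist rad 0.0 tilt 0.09 j [-0.57 -0.76]
0.033898474307852464 39.43713426589966 [-0.99621637  0.93253062  6.4519085 ] [ 0.08724799  0.26943312 -0.02036599]
```

play_rows(steps=[[-1,[0,0,-0.01],0],[-1,[0,0,-0.03],0],[-1,[0,0,-0.055],0],[-1,[0,0,-0.08],0],[-1,[0,0,-0.09],0],[-1,[0,0,-0.095],0],[-1,[0,0,-0.095],0],[-1,[0,0,-0.095],0]])

```text
time: 4.15
position: [0.5854, -0.3401, 0.1884]
orientation: [-1.998, -2.423, 0.0]
ft_force: [1.0, 0.2, -1.8]
finger_gap: 0.0337
grip_force: 40.5
```

Run:
```python
from h import *
import go; go.to(.42,-.3145,.19,11); s=r.state(); print(s['finger_gap'],s['grip_force'],s['ft_force'],s['torque'])
im,d,K,R,t=cam('side'); cv2.imwrite('pics/f.png',cv2.resize(im[150:360,220:430],None,fx=2.8,fy=2.8,interpolation=2)[:,:,::-1])
np.savez('side1.npz',im=im,d=d,K=K,R=R,t=t)
p=s['position']; H,S,V=[cv2.cvtColor(im,cv2.COLOR_RGB2HSV)[...,i].astype(int) for i in range(3)]
print('pred grip',pix((p[0],p[1],p[2]+.019),K,R,t),'pred tip',pix((p[0],p[1],p[2]+.019-.097),K,R,t))
```

```text
t 4.15 p [ 0.5854 -0.3401  0.1884] yang 11.0 d [ 0.0567 -0.1575 -0.0014] twist rad -0.0 tilt 0.06 j [-0.57 -0.76]
0.033703330274250445 40.478421449661255 [ 1.02541369  0.15573578 -1.80719181] [-0.02342816  0.03626192  0.00178975]
pred grip [348.85227073 212.43135555] pred tip [347.69774995 269.05175069]
```

View pics/f.png

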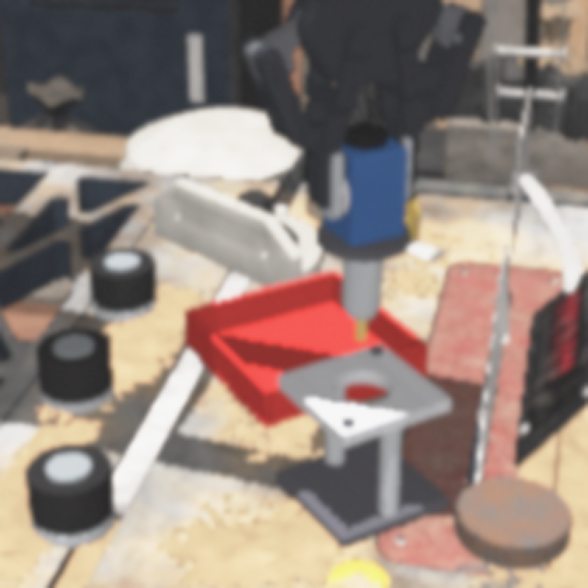

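The gauge hangs upright in the fingers at (375,195), with the pin tip at (361,338) where predicted. The feet and tray are unmoved.

play_rows(steps=[[-1,[0.02,-0.05,0],0],[-1,[0.035,-0.09,0],0],[-1,[0.048,-0.13,0],0],[-1,[0.056,-0.157,0.01],0],[-1,[0.056,-0.157,0.035],0],[-1,[0.056,-0.157,0.05],0],[-1,[0.056,-0.157,0.056],0],[-1,[0.056,-0.157,0.056],0]])

```text
time: 4.87
position: [0.4201, -0.3147, 0.1314]
orientation: [-1.996, -2.421, -0.0]
ft_force: [-0.5, 1.3, -1.8]
finger_gap: 0.0337
grip_force: 41.3
```

play_rows(steps=[[-1,[0,0,0],0],[-1,[0,0,0],0]])

```text
time: 5.03
position: [0.4217, -0.3156, 0.1336]
orientation: [1.998, 2.424, -0.0]
ft_force: [0.3, -0.0, -2.6]
finger_gap: 0.0334
grip_force: 41.3
```

Run:
```python
from h import *
import go; go.to(.42,-.3145,.1215,11)
for i in range(2):
    im,d,K,R,t=cam('side');s=r.state(); print(s['ft_force'],s['position'])
cv2.imwrite('pics/g.png',cv2.resize(im[190:350,200:360],None,fx=3.5,fy=3.5,interpolation=2)[:,:,::-1])
```

```text
t 5.03 p [ 0.4217 -0.3156  0.1336] yang 11.0 d [ 0.0014 -0.0015  0.0121] twist rad 0.0 tilt 0.02 j [-0.7  -0.89]
[ 0.47280328  0.29574343 -2.05774221] [ 0.42180124 -0.31568049  0.13383567]
[ 0.22328352  0.49967205 -2.67685324] [ 0.42177421 -0.31568109  0.13389915]
```

View pics/g.png

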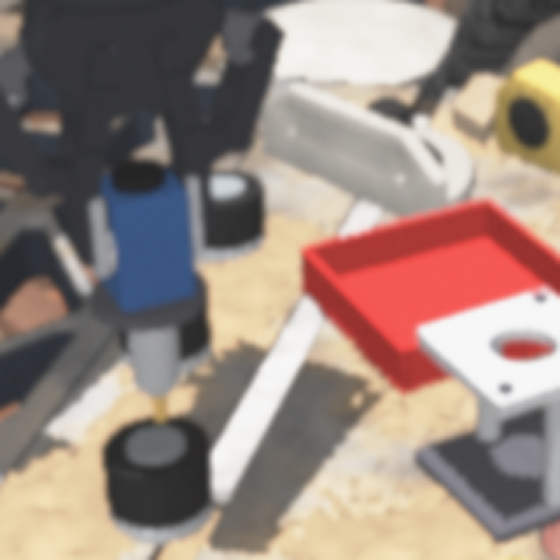

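The pin tip at (160,418) stands over the core at (157,445), about 12 mm up. I'll press in steps.

play_rows(steps=[[-1,[0.001,-0.001,0.006],0],[-1,[0.001,-0.001,0.01],0],[-1,[0.001,-0.001,0.012],0],[-1,[0.001,-0.001,0.013],0],[-1,[0.001,-0.001,0.014],0],[-1,[0.001,-0.001,0.014],0],[-1,[0.001,-0.001,0.014],0],[-1,[0.001,-0.001,0.014],0]])

```text
time: 5.8
position: [0.42, -0.3146, 0.1194]
orientation: [1.998, 2.424, 0.0]
ft_force: [0.3, 0.7, 0.1]
finger_gap: 0.0335
grip_force: 41.7
```

play_rows(steps=[[-1,[0,0,0.001],0],[-1,[0,0,0.001],0],[-1,[0,0,0.001],0],[-1,[0,0,0.001],0]])

```text
time: 6.13
position: [0.42, -0.3146, 0.1184]
orientation: [1.998, 2.424, -0.0]
ft_force: [0.2, 0.5, 1.8]
finger_gap: 0.034
grip_force: 41.7
```

play_rows(steps=[[-1,[0,0,0.001],0],[-1,[0,0,0.001],0],[-1,[0,0,0.001],0],[-1,[0,0,0.001],0]])

```text
time: 6.47
position: [0.42, -0.3146, 0.1173]
orientation: [1.998, 2.424, -0.0]
ft_force: [-0.5, 1.2, 3.2]
finger_gap: 0.0337
grip_force: 41.9
```

Run:
```python
from h import *
import go; go.to(.4443,-.18,.160,11)
a=[]
for i in range(3):
    imaging.camera('side');s=r.state(); a.append(s['ft_force'][2])
print(a)
```

```text
t 6.47 p [ 0.42   -0.3146  0.1173] yang 11.0 d [ 0.1275  0.0496 -0.0427] twist rad 0.0 tilt 0.0 j [-0.7  -0.89]
[np.float64(3.2830366244892786), np.float64(4.106686321532691), np.float64(3.086962706272131)]
```

That foot reaches about 5.8 N at about 4 mm of travel (about 1.5 N/mm), so it is sound. Next is the middle foot.

play_rows(steps=[[-1,[0,0,-0.015],0],[-1,[0,0,-0.03],0],[-1,[0.025,0.01,-0.035],0],[-1,[0.06,0.023,-0.035],0],[-1,[0.095,0.037,-0.035],0],[-1,[0.12,0.047,-0.03],0],[-1,[0.1275,0.05,-0.02],0],[-1,[0.1275,0.05,-0.015],0]])

```text
time: 7.28
position: [0.4445, -0.1778, 0.1316]
orientation: [-1.995, -2.426, 0.0]
ft_force: [-0.6, -0.7, -2.9]
finger_gap: 0.0334
grip_force: 41.5
```

play_rows(steps=[[-1,[0,0,0],0],[-1,[0,0,0],0],[-1,[0,0,0],0]])

```text
time: 7.53
position: [0.4448, -0.1809, 0.1325]
orientation: [1.999, 2.423, -0.0]
ft_force: [-0.5, -0.5, -2.4]
finger_gap: 0.0337
grip_force: 41.5
```

Run:
```python
from h import *
import go; go.to(.4443,-.18,.121,11)
im,d,K,R,t=cam('side');s=r.state(); print(s['ft_force'],s['position'])
cv2.imwrite('pics/i.png',cv2.resize(im[190:350,200:360],None,fx=3.5,fy=3.5,interpolation=2)[:,:,::-1])
```

```text
t 7.53 p [ 0.4448 -0.1809  0.1325] yang 10.9 d [ 0.001  -0.0003  0.0115] twist rad -0.001 tilt 0.02 j [-0.45 -0.64]
[ 0.3760538   0.11613826 -2.17985512] [ 0.44483013 -0.180923    0.13255567]
```

View pics/i.png

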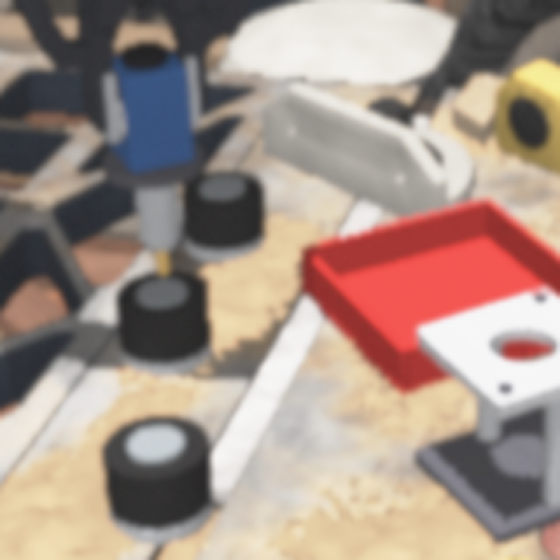

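The pin at (163,268) is over the middle core at (163,290), and the first foot is undisturbed.

play_rows(steps=[[-1,[0.001,0,0.006],0],[-1,[0.001,0,0.01],0],[-1,[0.001,0,0.012],0],[-1,[0.001,0,0.013],0],[-1,[0.001,0,0.014],0],[-1,[0.001,0,0.014],0],[-1,[0.001,0,0.014],0],[-1,[0.001,0,0.014],0]])

```text
time: 8.25
position: [0.4445, -0.1789, 0.1184]
orientation: [1.998, 2.424, 0.0]
ft_force: [-0.4, -0.5, -0.6]
finger_gap: 0.0332
grip_force: 41.6
```

play_rows(steps=[[-1,[0,0,0.001],0],[-1,[0,0,0.001],0],[-1,[0,0,0.001],0],[-1,[0,0,0.001],0]])

```text
time: 8.58
position: [0.4445, -0.1789, 0.1173]
orientation: [1.998, 2.424, 0.0]
ft_force: [-0.2, 0.0, -0.4]
finger_gap: 0.0336
grip_force: 41.6
```

```bash
cat > f.py <<'E'
from h import *
import go; go.to(.498,-.069,.133,11)
a=[]
for i in range(4):
    imaging.camera('side');s=r.state(); a.append(s['ft_force'][2])
print(np.round(a,2),np.mean(a))
E
python3 f.py
```

```text
t 8.58 p [ 0.4445 -0.1789  0.1173] yang 11.0 d [ 0.0977  0.0735 -0.0157] twist rad 0.0 tilt 0.0 j [-0.45 -0.64]
[-0.87  0.41 -0.55  0.51] -0.12429776365511616
```

About 2.1 N at 3.7 mm (0.57 N/mm), so this is the soft one. I'll press on to 7 N.

play_rows(steps=[[-1,[0,0,0.002],0],[-1,[0,0,0.004],0],[-1,[0,0,0.005],0],[-1,[0,0,0.006],0],[-1,[0,0,0.006],0],[-1,[0,0,0.006],0]])

```text
time: 9.28
position: [0.4445, -0.1789, 0.1113]
orientation: [-1.998, -2.424, 0.0]
ft_force: [-0.5, -0.2, 2.4]
finger_gap: 0.0333
grip_force: 42.0
```

```bash
python3 f.py
```

```text
t 9.28 p [ 0.4445 -0.1789  0.1113] yang 11.0 d [ 0.0977  0.0735 -0.0217] twist rad 0.0 tilt 0.0 j [-0.45 -0.64]
[3.56 3.17 2.71 4.33] 3.4436490573497727
```

play_rows(steps=[[-1,[0,0,0.001],0],[-1,[0,0,0.002],0],[-1,[0,0,0.002],0],[-1,[0,0,0.002],0],[-1,[0,0,0.002],0],[-1,[0,0,0.002],0],[-1,[0,0,0.002],0],[-1,[0,0,0.002],0]])

```text
time: 10.15
position: [0.4445, -0.1789, 0.1093]
orientation: [1.998, 2.424, 0.0]
ft_force: [-1.0, 0.8, 3.1]
finger_gap: 0.0338
grip_force: 42.2
```

play_rows(steps=[[-1,[0,0,0],0],[-1,[0,0,0],0],[-1,[0,0,0],0],[-1,[0,0,0],0],[-1,[0,0,0],0],[-1,[0,0,0],0],[-1,[0,0,0],0],[-1,[0,0,0],0]])

```text
time: 10.82
position: [0.4445, -0.1789, 0.1093]
orientation: [-1.998, -2.424, -0.0]
ft_force: [0.2, -0.6, 3.3]
finger_gap: 0.0335
grip_force: 42.2
```

```bash
python3 f.py; python3 -c "
import go;go.to(.5864,-.3407,.190,11)"
```

```text
t 10.82 p [ 0.4445 -0.1789  0.1093] yang 11.0 d [ 0.0977  0.0735 -0.0237] twist rad 0.0 tilt 0.0 j [-0.45 -0.64]
[4.25 4.08 4.07 4.08] 4.1178647206744206
t 11.02 p [ 0.4445 -0.1789  0.1093] yang 11.0 d [-0.1859  0.1084 -0.0807] twist rad 0.0 tilt 0.0 j [-0.45 -0.64]
```

Held at about 6.4 N for over a second with the core down about 9 mm, so the middle foot is confirmed soft. Now I'll lift the gauge and carry it back to the stand.

play_rows(steps=[[-1,[0,0,-0.01],0],[-1,[0,0,-0.03],0],[-1,[0,0,-0.06],0],[-1,[-0.02,0.012,-0.078],0],[-1,[-0.055,0.032,-0.081],0],[-1,[-0.09,0.052,-0.081],0],[-1,[-0.125,0.073,-0.081],0],[-1,[-0.155,0.09,-0.081],0]])

```text
time: 11.68
position: [0.5638, -0.3157, 0.1911]
orientation: [1.998, 2.423, 0.0]
ft_force: [0.7, 1.1, -2.4]
finger_gap: 0.0336
grip_force: 41.5
```

Run:
```python
from h import *
import go;go.to(.5864,-.3407,.190,11)
im,d,K,R,t=cam('top')
# hole: nonwhite inside plate (gauge may hide part)
a=im[195:265,340:420]; cv2.imwrite('pics/j.png',cv2.resize(a,None,fx=7,fy=7,interpolation=2)[:,:,::-1])
z=np.load('side1.npz'); im,K,R,t=[z[k] for k in('im','K','R','t')]
g=im.min(2); m=np.zeros((480,640),np.uint8); hs=cv2.cvtColor(im,cv2.COLOR_RGB2HSV)
m[270:310,325:375]=(hs[270:310,325:375,1]>90)
n,l,s,c=cv2.connectedComponentsWithStats(m)
for k in range(1,n): print(s[k],c[k],ray(*c[k],.076,K,R,t))
print(pix((.5875,-.343,.076),K,R,t))
```

```text
t 11.68 p [ 0.5638 -0.3157  0.1911] yang 11.0 d [-0.0288  0.0174  0.0012] twist rad -0.0 tilt 0.04 j [-0.56 -0.75]
[325 270  50  14 393] [349.17557252 274.2264631 ] [ 0.60286556 -0.30138597  0.076     ]
[344 287  13   6  60] [349.36666667 289.81666667] [ 0.5863279  -0.34721378  0.076     ]
[325 295   4   5  13] [326.         297.23076923] [ 0.54432413 -0.35620748  0.076     ]
[349.14388871 288.34479061]
```

View pics/j.png

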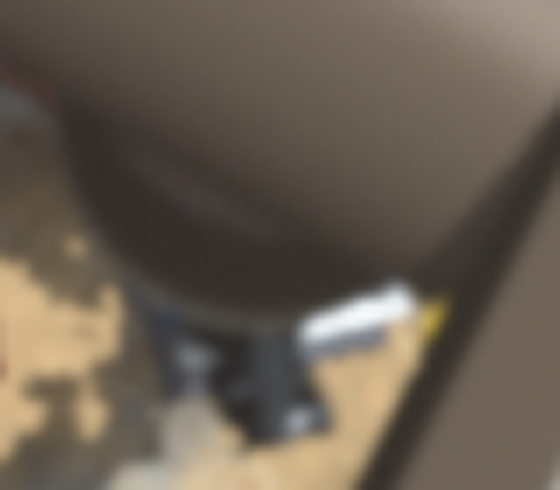

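The top view is blocked by the arm (only the plate edge at (360,325) shows). The side view put the hole at (349,289), matching the plate estimate, so I use that.

play_rows(steps=[[-1,[-0.015,0.01,0],0],[-1,[-0.025,0.015,0],0],[-1,[-0.028,0.018,0],0],[-1,[-0.028,0.018,0],0],[-1,[-0.028,0.018,0],0],[-1,[-0.028,0.018,0],0]])

```text
time: 12.23
position: [0.5848, -0.3371, 0.1904]
orientation: [-1.997, -2.424, 0.0]
ft_force: [-0.2, -0.1, -2.7]
finger_gap: 0.0334
grip_force: 41.5
```

Run:
```python
from h import *
import go;go.to(.5868,-.3415,.0960,11)
im,d,K,R,t=cam('side');s=r.state();p=s['position'];print(p,s['ft_force'])
H,S,V=[cv2.cvtColor(im,cv2.COLOR_RGB2HSV)[...,i].astype(int) for i in range(3)]
cv2.imwrite('pics/k.png',cv2.resize(im[190:320,300:400],None,fx=4.5,fy=4.5,interpolation=2)[:,:,::-1])
print(pix((p[0],p[1],p[2]-.0825),K,R,t),pix((.587,-.343,.076),K,R,t))
```

```text
t 12.23 p [ 0.5848 -0.3371  0.1904] yang 11.0 d [-0.0048  0.0012  0.0944] twist rad 0.0 tilt 0.05 j [-0.57 -0.76]
[ 0.58488471 -0.33720896  0.19048743] [-0.20408405 -0.12190345 -1.72063755]
[346.71022085 269.56172316] [348.85069355 288.39587917]
```

View pics/k.png

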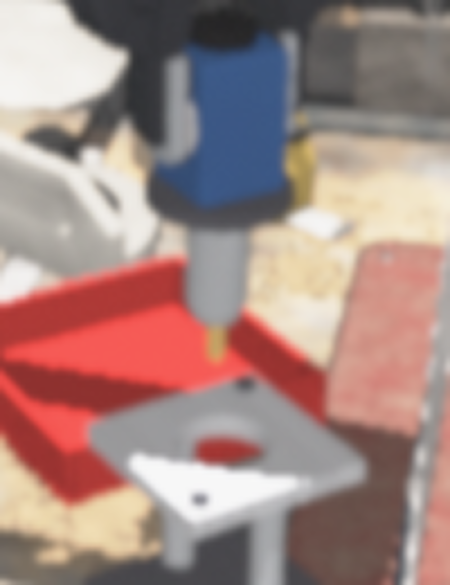

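The gauge is upright, with the tip at (216,360) and the hole at (224,440). A shift of about 5 mm brings it over the hole.

play_rows(steps=[[-1,[-0.005,0.001,0],0],[-1,[-0.005,0.001,0.015],0],[-1,[-0.005,0.001,0.04],0],[-1,[-0.005,0.001,0.065],0],[-1,[-0.005,0.001,0.082],0],[-1,[-0.005,0.001,0.09],0],[-1,[-0.005,0.001,0.09],0],[-1,[-0.005,0.001,0.09],0]])

```text
time: 12.95
position: [0.5876, -0.3428, 0.1008]
orientation: [1.998, 2.424, -0.0]
ft_force: [0.4, 0.1, -1.9]
finger_gap: 0.0336
grip_force: 41.6
```

play_rows(steps=[[-1,[0,0,0.001],0],[-1,[0,0,0.002],0],[-1,[0,0,0.002],0],[-1,[0,0,0.002],0]])

```text
time: 13.28
position: [0.5877, -0.3429, 0.099]
orientation: [1.998, 2.423, 0.0]
ft_force: [-0.2, 0.1, -1.0]
finger_gap: 0.0337
grip_force: 41.6
```

Run:
```python
from h import *
import go;go.to(.5868,-.342,.0955,11);s=r.state(); print(s['ft_force'],s['torque'])
```

```text
t 13.28 p [ 0.5877 -0.3429  0.099 ] yang 11.0 d [ 0.001  -0.0007  0.0035] twist rad 0.0 tilt 0.06 j [-0.57 -0.76]
[-0.22185135  0.09468877 -1.02322558] [ 0.00955379 -0.01093182  0.03516124]
```

play_rows(steps=[[-1,[0,0,0.001],0],[-1,[0,0,0.002],0],[-1,[0,0,0.003],0],[-1,[0,0,0.003],0],[-1,[0,0,0.003],0]])

```text
time: 13.7
position: [0.5874, -0.3427, 0.0955]
orientation: [1.998, 2.424, 0.0]
ft_force: [-1.4, 0.7, 3.1]
finger_gap: 0.0341
grip_force: 42.0
```

Run:
```python
from h import *
import go;go.to(.5868,-.342,.0955,11);s=r.state(); print(s['ft_force'],s['torque'])
```

```text
t 13.7 p [ 0.5874 -0.3427  0.0955] yang 11.0 d [ 0.0008 -0.0005 -0.    ] twist rad 0.0 tilt 0.01 j [-0.57 -0.76]
[-1.36582093  0.70967467  3.10678736] [0.10994069 0.1598041  0.00016788]
```

Seated (+3 N on the flange). Open the fingers and rise.

play_rows(steps=[[-0.1,[0,0,0],0],[0.2,[0,0,0],0],[0.6,[0,0,0],0],[1,[0,0,0],0],[1,[0,0,0],0],[1,[0,0,0],0],[1,[0,0,0],0],[1,[0,0,0],0]])

```text
time: 14.37
position: [0.5874, -0.3427, 0.0953]
orientation: [1.998, 2.424, 0.0]
ft_force: [0.5, 0.8, 0.1]
finger_gap: 0.0857
grip_force: 0.0
```

play_rows(steps=[[1,[0,0,-0.01],0],[1,[0,0,-0.03],0],[1,[0,0,-0.06],0],[1,[0,0,-0.09],0],[1,[0,0,-0.105],0],[1,[0,0,-0.105],0]])

```text
time: 14.87
position: [0.5892, -0.3439, 0.2054]
orientation: [1.994, 2.419, 0.001]
ft_force: [0.3, 0.0, 0.4]
finger_gap: 0.0853
grip_force: 0.0
```

Run:
```python
from h import *
import go;s=r.state();print(s['finger_gap']);go.to(.4443,-.1803,.12,11);go.to(.4443,-.1803,.12,65)
im,d,K,R,t=cam('side')
H,S,V=[cv2.cvtColor(im,cv2.COLOR_RGB2HSV)[...,i].astype(int) for i in range(3)]
m=((H>100)&(H<130)&(S>120)); m[:, :320]=0; m[:,380:]=0; m[:240]=0;m[310:]=0
v,u=np.nonzero(m); print('blue bbox',u.min(),u.max(),v.min(),v.max(),'was 338 362 254 289')
```

```text
0.08533349006645341
t 14.87 p [ 0.5892 -0.3439  0.2054] yang 11.0 d [ 0.1886 -0.1115  0.084 ] twist rad -0.0 tilt 0.38 j [-0.57 -0.76]
t 14.87 p [ 0.5892 -0.3439  0.2054] yang 11.0 d [ 0.1886 -0.1115  0.084 ] twist rad -0.942 tilt 0.38 j [-0.57 -0.76]
blue bbox 338 363 256 290 was 338 362 254 289
```

The gauge is home: its blue box matches the start. Now to fetch the soft foot.

play_rows(steps=[[1,[0.035,-0.02,0],0],[1,[0.07,-0.04,0],0],[1,[0.105,-0.06,0.01],0],[1,[0.14,-0.082,0.04],0],[1,[0.17,-0.1,0.07],0],[1,[0.186,-0.11,0.084],0],[1,[0.189,-0.111,0.084],0],[1,[0.189,-0.111,0.084],0]])

```text
time: 15.58
position: [0.4399, -0.1765, 0.115]
orientation: [-1.994, -2.422, 0.002]
ft_force: [0.8, -0.3, -0.3]
finger_gap: 0.0854
grip_force: 0.0
```

play_rows(steps=[[1,[0,0,0],0],[1,[0,0,0],0],[1,[0,0,0],0]])

```text
time: 15.83
position: [0.4436, -0.1793, 0.1168]
orientation: [1.998, 2.422, 0.001]
ft_force: [-0.1, 0.7, 0.0]
finger_gap: 0.0854
grip_force: 0.0
```

Run:
```python
from h import *
import go;go.to(.4443,-.1803,.006,11)
```

```text
t 15.83 p [ 0.4436 -0.1793  0.1168] yang 11.0 d [-0.001   0.0003  0.1108] twist rad -0.0 tilt 0.1 j [-0.45 -0.64]
```

play_rows(steps=[[1,[-0.001,0,0.03],0],[1,[-0.001,0,0.06],0],[1,[-0.001,0,0.085],0],[1,[-0.001,0,0.1],0],[1,[-0.001,0,0.108],0],[1,[-0.001,0,0.11],0],[1,[-0.001,0,0.11],0],[1,[-0.001,0,0.11],0]])

```text
time: 16.5
position: [0.4432, -0.1798, 0.0071]
orientation: [1.998, 2.423, 0.0]
ft_force: [-0.9, -1.3, 0.6]
finger_gap: 0.0856
grip_force: 0.0
```

play_rows(steps=[[0.3,[0,0,0],0],[0,[0,0,0],0],[-0.5,[0,0,0],0],[-0.5,[0,0,0],0],[-0.5,[0,0,0],0],[-0.5,[0,0,0],0],[-0.5,[0,0,0],0],[-0.5,[0,0,0],0]], newtons=40)

```text
time: 17.17
position: [0.443, -0.1795, 0.0072]
orientation: [1.997, 2.423, 0.0]
ft_force: [-2.4, 0.5, 15.6]
finger_gap: 0.0485
grip_force: 38.7
```

play_rows(steps=[[-0.5,[0,0,-0.01],0],[-0.5,[0,0,-0.03],0],[-0.5,[0,0,-0.06],0],[-0.5,[0,0,-0.08],0],[-0.5,[0,0,-0.09],0],[-0.5,[0,0,-0.09],0],[-0.5,[0,0,-0.09],0]])

```text
time: 17.75
position: [0.4427, -0.1794, 0.0964]
orientation: [1.998, 2.423, 0.0]
ft_force: [0.0, 0.2, -1.3]
finger_gap: 0.0484
grip_force: 42.4
```

Run:
```python
from h import *
import go;go.to(.600,-.188,.1,11.6);s=r.state();print(s['finger_gap'],s['grip_force'],s['ft_force'])
```

```text
t 17.75 p [ 0.4427 -0.1794  0.0964] yang 11.0 d [-0.0385  0.1528 -0.0034] twist rad -0.011 tilt 0.06 j [-0.45 -0.64]
0.04840855038947154 42.417487716302276 [ 0.03554968  0.192281   -1.2695224 ]
```

play_rows(steps=[[-0.5,[-0.008,0.03,0],0],[-0.5,[-0.017,0.065,0],0],[-0.5,[-0.026,0.1,0],0],[-0.5,[-0.034,0.135,0],0],[-0.5,[-0.0385,0.153,0],0],[-0.5,[-0.0385,0.153,0],0],[-0.5,[-0.0385,0.153,0],0],[-0.5,[-0.0385,0.153,0],0]])

```text
time: 18.42
position: [0.5983, -0.1874, 0.0945]
orientation: [-1.996, -2.422, 0.002]
ft_force: [-1.0, -0.3, -1.4]
finger_gap: 0.0486
grip_force: 42.4
```

Run:
```python
from h import *
im,d,K,R,t=cam('side')
import go;go.to(.600,-.188,.0115,11);s=r.state();print(s['finger_gap'],s['grip_force'],s['ft_force'])
cv2.imwrite('pics/n.png',cv2.resize(im[180:340,220:400],None,fx=3.3,fy=3.3,interpolation=2)[:,:,::-1])
```

```text
t 18.47 p [ 0.5983 -0.1875  0.095 ] yang 11.0 d [-0.0009  0.0018  0.0835] twist rad -0.0 tilt 0.16 j [-0.35 -0.54]
0.04817159037989553 42.38699579145759 [-0.30733458 -0.06076161 -1.36498958]
```

View pics/n.png

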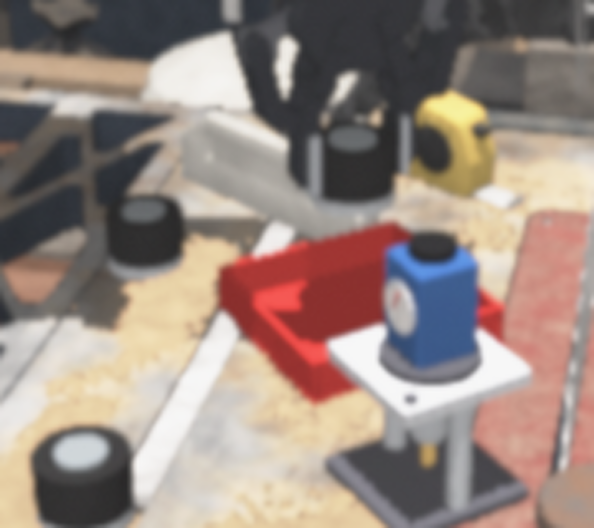

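The gauge hangs in the stand at (430,320). The foot is held upright at (357,165) above the tray, and both sound feet are in place. Lowering now.

play_rows(steps=[[-0.5,[-0.001,0.002,0.03],0],[-0.5,[-0.001,0.002,0.055],0],[-0.5,[-0.001,0.002,0.07],0],[-0.5,[-0.001,0.002,0.078],0],[-0.5,[-0.001,0.002,0.08],0],[-0.5,[-0.001,0.002,0.08],0],[-0.5,[-0.001,0.002,0.08],0]])

```text
time: 19.05
position: [0.6025, -0.1888, 0.0172]
orientation: [1.998, 2.423, 0.0]
ft_force: [0.6, 0.4, -1.0]
finger_gap: 0.0484
grip_force: 42.4
```

play_rows(steps=[[-0.5,[0,0,0.001],0],[-0.5,[0,0,0.002],0],[-0.5,[0,0,0.002],0],[-0.5,[0,0,0.002],0]])

```text
time: 19.38
position: [0.6024, -0.1885, 0.0147]
orientation: [1.998, 2.424, 0.0]
ft_force: [-0.6, -0.1, -1.8]
finger_gap: 0.0485
grip_force: 42.4
```

play_rows(steps=[[-0.5,[0,0,0.001],0],[-0.5,[0,0,0.002],0],[-0.5,[0,0,0.003],0],[-0.5,[0,0,0.003],0],[-0.5,[0,0,0.003],0],[-0.5,[0,0,0.003],0]])

```text
time: 19.88
position: [0.6022, -0.1885, 0.0113]
orientation: [-1.998, -2.424, 0.0]
ft_force: [-0.3, 0.6, 1.6]
finger_gap: 0.0481
grip_force: 42.6
```

Touching down. Open to about 64 mm and rise.

play_rows(steps=[[0.2,[0,0,0],0],[0.3,[0,0,0],0],[0.5,[0,0,0],0],[0.5,[0,0,0],0],[0.5,[0,0,0],0],[0.5,[0,0,0],0],[0.5,[0,0,0],0],[0.5,[0,0,0],0]])

```text
time: 20.55
position: [0.6022, -0.1885, 0.0113]
orientation: [-1.998, -2.424, 0.0]
ft_force: [-0.1, -0.0, 0.8]
finger_gap: 0.0641
grip_force: 0.0
```

play_rows(steps=[[0.5,[0,0,-0.01],0],[0.5,[0,0,-0.03],0],[0.5,[0,0,-0.06],0],[0.5,[0,0,-0.1],0],[0.5,[0,0,-0.13],0],[0.5,[0,0,-0.15],0],[0.5,[0,0,-0.15],0],[0.5,[0,0,-0.15],0]])

```text
time: 21.22
position: [0.603, -0.1888, 0.1633]
orientation: [1.996, 2.422, 0.002]
ft_force: [-1.0, 0.9, -0.2]
finger_gap: 0.0639
grip_force: 0.0
```

Run:
```python
from h import *
import go;go.to(.600,-.188,.0115,11);s=r.state();print(s['finger_gap'],s['grip_force'],s['ft_force'])
im,d,K,R,t=cam('side')
cv2.imwrite('pics/o.png',cv2.resize(im[180:340,220:400],None,fx=3.3,fy=3.3,interpolation=2)[:,:,::-1])
```

```text
t 21.22 p [ 0.603  -0.1888  0.1633] yang 11.0 d [ 0.0016 -0.0032  0.1518] twist rad 0.0 tilt 0.18 j [-0.35 -0.54]
0.0638992712752387 0.0 [-0.96468606  0.92114914 -0.16972438]
```

View pics/o.png

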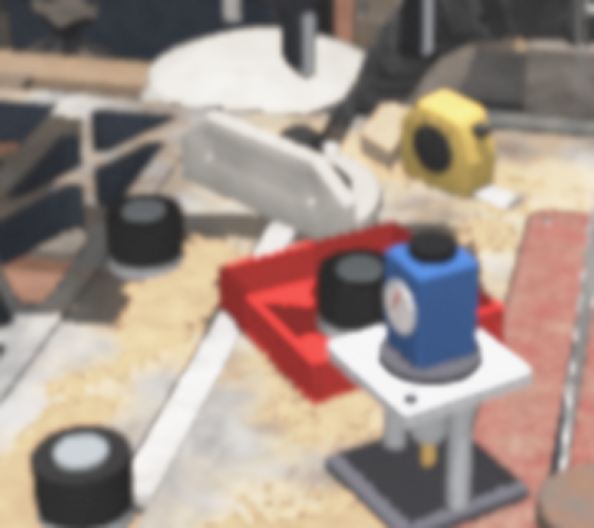

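The soft foot stands upright in the tray at (352,290), the gauge hangs home, the gripper is clear, and nothing else has moved.

```bash
python3 -c "
from station import order; print(order.hand_in())"
```

```text
the job is handed in; nothing more can be done
None
```

The middle foot was the soft one (about 6.4 N at roughly 9 mm of sink, held over a second); it now stands upright in the red tray, the gauge hangs back in its stand, and the job is handed in at about 21 s, but the third foot (farthest to the robot's left) was not pressed because the soft one was already found.

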